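Refill the jack bin and shut the parts case

TASK

Pick up the blue cup by its handle, pour all six green jacks into the empty white bin of the open orange case, and stand the empty cup back upright on the bench. Then break the folded-out lid stay by pushing the red bar on its knee and lower the lid until it is fully shut. Leave the other things on the bench where they are.

Things in the scene. Friction and masses are not known exactly. Their poses are not given: they have to be found in the camera images.
- cup_mid (a point): Blue open cup holding the six green jacks, 80 mm tall, 60 mm across the foot, 68 mm across the rim, wall 3 mm, about 0.14 kg empty. The point is on its axis, half-way up (40 mm above its foot); z is the cup's axis, up through the mouth; its handle sticks out along its own -x.
- cup_handle (a point): Good place to pinch the cup's handle: on the handle's centre line, 90 mm from the cup's axis along its -x, 60 mm above the foot. The handle is a straight level round black bar, 20 mm in diameter, from 32 to 126 mm from the axis; being round, it can be pinched at any angle about its own axis. Axes as the cup's.
- case: Orange parts case, fixed to the bench, 150 mm (own x) by 240 mm (own y) by 75 mm high, walls and floor 5 mm; origin at the centre of its underside. Its x points from its front to the lid's hinge, its y to the end with the stay. Two bins stand side by side in it. The lid, hinged on the far (+x) top edge, stands open at the start, 78 degrees up.
- bin_empty: White empty bin fixed in the case, the one to fill: 130 mm (own x, same as the case's) by 108 mm (y) by 55 mm high, walls 3 mm; origin at the centre of its underside, on the case's floor. Its centre is 56 mm to one side or the other of the case's centre line along the case's y; which side varies.
- bin_full: Black bin of the same size in the other half of the case, already stocked with yellow and black parts; nothing green goes in here.
- jack0_c (a point): Green jack (rigid connector block) 16 x 16 x 20 mm, 12 g, loose in the cup; the point is its centre.
- jack1_c (a point): Green jack (rigid connector block) 16 x 16 x 20 mm, 12 g, loose in the cup; the point is its centre.
- jack2_c (a point): Green jack (rigid connector block) 16 x 16 x 20 mm, 12 g, loose in the cup; the point is its centre.
- jack3_c (a point): Green jack (rigid connector block) 16 x 16 x 20 mm, 12 g, loose in the cup; the point is its centre.
- jack4_c (a point): Green jack (rigid connector block) 16 x 16 x 20 mm, 12 g, loose in the cup; the point is its centre.
- jack5_c (a point): Green jack (rigid connector block) 16 x 16 x 20 mm, 12 g, loose in the cup; the point is its centre.
- lid (a joint): Angle of the lid: 0 open as at the start, 1.361 rad fully shut. A stiff hinge: about 0.24 N m of friction, so it stays where it is left, about 1 to 4 N pushed at its free edge moves it; it cannot close while the stay is locked straight.
- lid_hinge (a point): Middle of the lid's hinge line, 75 mm along the case's +x from its centre and 75.5 mm above the bench; the hinge runs along the case's y. Fixed in the lid (axes turn with it).
- lid_edge (a point): Middle of the lid's free edge, on its outer (top) face. The lid, a clear panel in an orange frame, is 150 mm from hinge to free edge, 240 mm wide and 8 mm thick. At the start this point is 52 mm along the case's x and 224 mm above the bench; the outer face then looks away from the front of the case (+x) and slightly up.
- knee (a joint): Fold of the lid stay's knee: 0 locked as at the start (pressed against its stop, slightly past straight, bulging to the case's -x); 0.15 rad is dead straight; beyond that it is broken and grows as the stay folds, to about 2.75 rad with the lid shut.
- stay_knob (a point): Red round bar on the stay's knee, 14 mm thick, 70 mm long, along the case's +y; the point is on its axis, 14 mm short of its free end and 68 mm outside the case's end. At the start at x 23, y 188, z 107 mm in the case's frame. Push it (a few N) to +x and down, towards the lid's hinge: the stay breaks, then folds and draws the lid down. It ends low beside the case.
- mouse: Black computer mouse, bystander, 62 x 100 x 34 mm; origin under its centre.
- phone: Phone lying flat, bystander, 72 x 150 x 9 mm; origin under its centre.
- crimper: Crimping pliers with a yellow and a black grip, bystander, about 230 mm long along own x, 92 mm wide, 24 mm high; origin near the joint on the underside.
- driver: Screwdriver with a red handle, bystander, 170 mm long along own x, about 30 mm high.
- mug: White mug, bystander, 80 mm across, 95 mm high; origin under its centre.
- spool: Blue wire spool body standing on its flange, bystander, 70 mm across, 45 mm high; origin under its centre.
Not all that is in view belongs to the job. Of the things that look like the part that bears cup_mid, take the one that is farthest to the robot's right at the start.

How it is judged:
By the outcome, as a careful person would: the job done as asked, in the order asked, and still so for the second after the job is handed in, with the robot touching nothing.
It also fails if it takes over 72 s, if anything falls off the work surface, if the arm or the gripper's body presses on something with over 40 N, if the wrist force passes 120 N, or if a joint passes its speed limit or range.

ROBOT

A 6-joint arm with a two-finger parallel gripper is mounted at the origin on the work surface. World frame = base frame: x ahead of the robot, y to its left, z up, the work surface at z = 0. Lengths are in m, angles in rad, forces in N, time in s.
With the tool pointing down it reaches from about 0.35 to 0.85 m from the base axis. Payload 8.1 kg.
Tool frame: the origin (TCP) lies at the centre of the arm's flange, where the gripper is bolted on; the fingertips stand 186 mm ahead of it and the grasp point (between the pads) lies 167 mm ahead of it; z points along the fingers, y is the direction in which the jaws open and shut (so a half turn about z gives the same grasp; the last joint's range is limited). The gripper opens to 93 mm and grips with 3 to 60 N. Pads are 15 mm wide; open, the fingers measure 128 mm over their backs; the gripper's body (75 mm by 188 mm) begins 65 mm behind the grasp point.
Start: joints at [1.141, 0.13, 1.488, -0, 1.523, -0.085], TCP at [0.203, 0.565, 0.405] pointing down, gripper open.
Joint ranges: [-2.96, 2.96], [-0.89, 2.26], [0.02, 2.5], [-1.34, 4.48], [0, 2.73], [-2.66, 2.66]. Speed limits (rad/s): [2.39, 2.39, 2.79, 3.14, 3.14, 3.14].

INTERFACE

Orientations are given as a rotation vector (axis times angle).
In Python, from plant import robot, viewer, order gives the robot as it stands.
- The arm moves only by the tool apply_moves, never from a script. Its argument "deltas" is a list of rows, each a list of 3 entries, a list of its own where there are three numbers: the finger opening in mm, from 0 to 93, then the shift along the tool's x, y, z in mm, then the turn about the tool's z in rad. In form: [[grip, [dx, dy, dz], yaw], ...]. A call has 1 to 5 rows; each row shifts and turns the commanded pose from where the row before left it, along the tool's axes as they then stand; what a row does not reach is not made up. A row lasts 1/8 s, in which the tool goes at most 62.5 mm and 10.7 degrees, less where a joint would pass 70% of its speed; a pose out of reach is approached as far as the arm can. A call is refused whole if a number of a shift passes 62.5 or a number of a turn 0.188, either way. A call with a gripper value outside its range is refused whole. The fingers move at their own pace and stop on an object; "grip_force" is the grip in N (left out, the last holds). Time passes only in rows, so rows that do not move let the fingers close. It gives the time, the measured TCP pose, the force and the opening at its end, in the units of the state.
- robot.read_state(): the state, without advancing time (a new reading comes with each control period).
- viewer.read_camera(name): name is "side" or "top"; returns the picture (480x640x3 uint8, blue, green, red); there is no depth.
- viewer.get_calibration(name): a dict with "fx", "fy", "cx", "cy" (pixels), "distortion" ([k1, k2, p1, p2, k3] as OpenCV has them; the pictures are not rectified), "R" (3x3) and "t" (3): a world point X has camera coordinates R X + t. Camera axes: x right, y down, z forward; pixel columns grow to the right and rows downward; lengths in m; the calibration is good to about 2 mm. A picture is of the moment at which its call begins. get_calibration takes no time and is no camera call.
- order.close_job(): hands the job in, once; it reports no verdict.
The state is a dict: "t": time; "q": joint angles; "dq": joint speeds; "joint_torque": joint torques, N m; "tool_pos": TCP position; "orientation": TCP orientation; "force": force on the tool from outside, world axes, zero at the start; "wrist_torque": the same for the moment, N m; "opening": finger opening in m.
Only numpy, scipy, OpenCV 4.12 (cv2) and the standard library are available. Lean on these libraries where they do the work, as an engineer would, in place of code of your own. Each camera call takes 0.05 s, during which the arm holds its last target. There are 200 camera calls.

## Working session

There is one attempt and no reset: what is moved stays moved. The work goes in short steps, Python scripts to look and compute and a tool call to move; the robot and the scene stay as the last step left them, time stands still between calls to the robot, and variables do not carry over. Pictures are saved under pics/ and viewed, about 8 in all and at most 12, crops included, and the job is handed in when it is done.

Besides the shell and the picture viewer there is one more tool, called after "Call:" as name(argument=value, ...), one argument or row to a line, values as JSON. apply_moves: Moves the arm, as the interface text tells. Its arguments: {"type":"object","properties":{"deltas":{"type":"array"},"grip_force":{"type":"number"}},"required":["deltas"]}

```bash
ls; mkdir -p pics; python3 - <<'E'
from plant import robot, viewer, order
import cv2,json
s=robot.read_state();print(s)
for n in("side","top"):
    c=viewer.get_calibration(n);print(n,c)
    cv2.imwrite(f"pics/{n}0.png",viewer.read_camera(n))
E
```

```text
pics
{'t': 0.0, 'q': array([ 1.14061483e+00,  1.31168512e-01,  1.48922796e+00,  1.37023781e-05,
        1.52299244e+00, -8.53831462e-02]), 'dq': array([-0.00167792, -0.00026465,  0.00125705,  0.00027909,  0.00011385,
       -0.00141487]), 'joint_torque': array([ 3.26955806e-04, -5.59862709e+01, -4.91740143e+01,  7.66271283e-02,
        3.61468841e-02, -2.22912581e-04]), 'tool_pos': array([0.20268184, 0.56450344, 0.40371093]), 'orientation': array([-5.38849076e-01, -3.09455626e+00,  2.72243803e-03]), 'force': array([-0.03424638,  0.03416361,  1.06197547]), 'wrist_torque': array([-0.03621268,  0.00248059,  0.0209661 ]), 'opening': 0.09312070931421787}
side {'fx': 504.18887305049265, 'fy': 504.18887305049265, 'cx': 318.9598252188515, 'cy': 240.8470858811173, 'distortion': array([-0.11806151,  0.        ,  0.        ,  0.        ,  0.        ]), 'R': array([[ 0.80175041, -0.59748348,  0.01448371],
       [-0.45460591, -0.62539976, -0.63419919],
       [ 0.38798165,  0.50188508, -0.77303403]]), 't': array([-0.39772724,  0.37265712,  0.89600411])}
top {'fx': 582.6576733593841, 'fy': 582.6576733593841, 'cx': 324.1153041967254, 'cy': 240.68625154841607, 'distortion': array([-0.12895104,  0.        ,  0.        ,  0.        ,  0.        ]), 'R': array([[ 0.02651741, -0.99962717, -0.00650713],
       [-0.99444623, -0.02571563, -0.10205589],
       [ 0.10185051,  0.00917725, -0.99475738]]), 't': array([0.036014  , 0.5858875 , 1.51336816])}
```

View pics/side0.png

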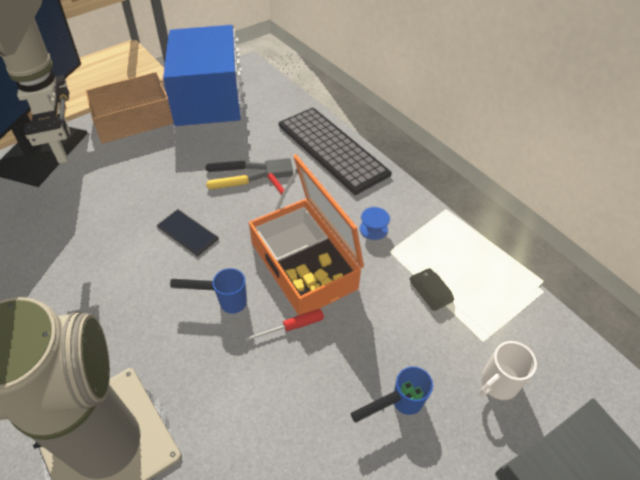

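View pics/top0.png

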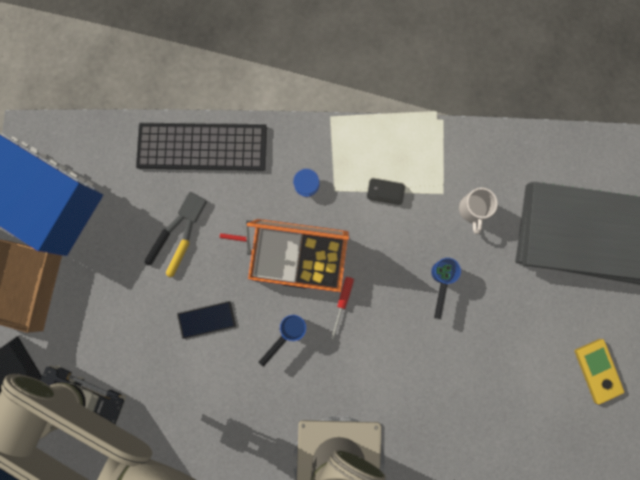

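The blue cups are at top (446,271)/side (412,392), holding green jacks, and at top (292,327)/side (230,290), which is empty. The first is the farthest to the robot's right and holds the jacks, so it is the one meant. The case is at top (299,257) with the white bin on its left (+y) half and the stay bar at (235,237). I'll confirm with enlarged crops.

```bash
cat > h.py <<'E'
import numpy as np, cv2
from plant import robot, viewer, order
from scipy.optimize import least_squares
from scipy.spatial.transform import Rotation as Ro
C={n:viewer.get_calibration(n) for n in("side","top")}
def K(c): return np.array([[c["fx"],0,c["cx"]],[0,c["fy"],c["cy"]],[0,0,1]])
def proj(n,X):
    c=C[n]; return cv2.projectPoints(np.atleast_2d(np.float64(X)),cv2.Rodrigues(c["R"])[0],c["t"],K(c),c["distortion"])[0][:,0]
def atz(n,uv,z):
    c=C[n]; p=cv2.undistortPoints(np.float64([[uv]]),K(c),c["distortion"])[0,0]
    d=c["R"].T@[p[0],p[1],1]; o=-c["R"].T@c["t"]; return o+d*(z-o[2])/d[2]
def tri(s,t):
    f=lambda X:np.r_[proj("side",X)[0]-s,proj("top",X)[0]-t]
    r=least_squares(f,[.5,0,.1]); return r.x,np.abs(r.fun).max()
def crop(im,x,y,w,k):  # w wide, 3/4 w high
    a=im[y:y+w*3//4,x:x+w]; return cv2.resize(a,None,fx=k,fy=k,interpolation=cv2.INTER_CUBIC)
E
python3 - <<'E'
import cv2,numpy as np
from h import *
s=cv2.imread("pics/side0.png");t=cv2.imread("pics/top0.png")
a=np.vstack([np.hstack([crop(t,405,250,80,5),crop(s,345,350,100,4)]),
 np.hstack([crop(t,215,205,160,2.5)[:300],crop(s,230,145,160,2.5)[:300]])])
b=crop(s,230,150,160,5)
cv2.imwrite("pics/c1.png",a);cv2.imwrite("pics/c2.png",b)
E
```

```text
(no output)
```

View pics/c1.png

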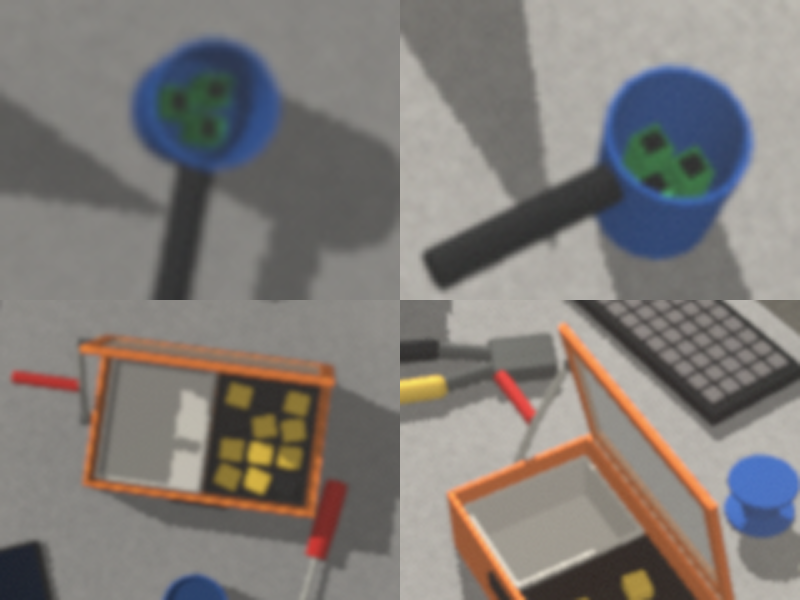

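View pics/c2.png

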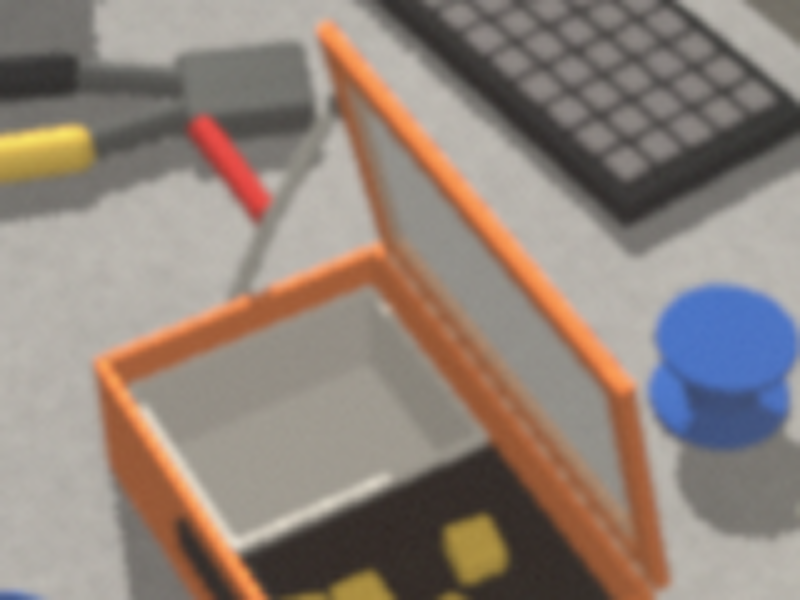

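```bash
cat > m.py <<'E'
from h import *
def T(p,P): 
    c,s=np.cos(p[2]),np.sin(p[2]); P=np.atleast_2d(P); return np.c_[p[0]+c*P[:,0]-s*P[:,1],p[1]+s*P[:,0]+c*P[:,1],P[:,2]]
def fit(obs,x0):
    f=lambda p:np.concatenate([proj(n,T(p,P))[0]-uv for n,P,uv in obs])
    r=least_squares(f,x0); print(r.x,r.fun.round(1)); return r.x
case=fit([("top",(-.075,.12,.075),(249,279)),("top",(-.075,-.12,.075),(339.8,290.6)),
 ("side",(-.075,.12,.075),(249.4,222)),("side",(.075,.12,.075),(305.6,199.4)),
 ("side",(.052,.12,.224),(295,155)),("side",(.052,-.12,.224),(356.4,226.4)),
 ("top",(.023,.202,.107),(219.8,235.8)),("side",(.023,.202,.107),(270,174.4)),("side",(.023,.132,.107),(282.4,192.4))],[.6,.1,-.1])
cup=fit([("top",(0,0,.08),(448,270.8)),("side",(0,0,.08),(414.5,384.3)),("side",(-.126,0,.06),(354.3,417.5)),("top",(-.126,0,.06),(438,317))],[.55,-.25,0])
E
python3 - <<'E'
from m import *
for n,s,t in[("rim",(414.5,384.3),(448,270.8)),("hend",(354.3,417.5),(438,317)),("knob",(270,174.4),(219.8,235.8)),("cornerFL",(249.4,222),(249,279))]: print(n,tri(s,t))
print("handle pt",T(cup,(-.09,0,.06)),"bin",T(case,(0,.056,.005)),"knob",T(case,(.023,.188,.107)))
from scipy.spatial.transform import Rotation as R
print(Ro.from_rotvec(robot.read_state()["orientation"]).as_matrix().round(3))
for nm,u in dict(mug=(480,203),mouse=(386,191),spool=(306,183),driver1=(348,281),driver2=(336,331),ecup=(292,327),ehandle=(262,363),phone=(207,320),crimpL=(207,205)).items(): print(nm,atz("top",u,.03).round(3))
E
```

```text
[ 0.53731259  0.11654781 -0.10769779] [-1.2  0.3  0.8  1.3 -1.2 -0.3 -0.1 -1.3  0.8 -1.8  1.3  0.5  0.   0.2
 -0.5  0.7  0.8  0.8]
[ 0.51179011 -0.26911672 -0.17910791] [ 0.3 -0.6  1.1 -0.8 -0.5  0.4 -0.4  1.5]
rim (array([ 0.5101943 , -0.26868405,  0.07769862]), np.float64(0.09523348834483158))
hend (array([ 0.39008335, -0.24685509,  0.05871434]), np.float64(0.5543533034378925))
knob (array([0.5826382 , 0.31438648, 0.10911101]), np.float64(0.16629758908442227))
cornerFL (array([0.47662212, 0.24052582, 0.07625675]), np.float64(0.07351975624726492))
handle pt [[ 0.42322984 -0.25308305  0.06      ]] bin [[0.54333202 0.17222336 0.005     ]] knob [[0.5803874  0.30098631 0.107     ]]
[[-0.941  0.338 -0.001]
 [ 0.338  0.941 -0.002]
 [ 0.    -0.002 -1.   ]]
mug [ 0.697 -0.365  0.03 ]
mouse [ 0.723 -0.111  0.03 ]
spool [0.739 0.104 0.03 ]
driver1 [ 0.48  -0.014  0.03 ]
driver2 [0.348 0.014 0.03 ]
ecup [0.355 0.129 0.03 ]
ehandle [0.259 0.205 0.03 ]
phone [0.367 0.354 0.03 ]
crimpL [0.673 0.368 0.03 ]
```

Both cups are confirmed: the one at top (446,271) holds the green jacks and is rightmost. The fits agree to about 1.5 px, and the heights come out right.

- **Cup:** (0.511, -0.269), yaw -0.18.
- **Case:** (0.537, 0.117), yaw -0.108. The white bin is on the stay (+y) side.

The tool can't tilt, so I will pitch the cup in a loose pinch:
1. Raise it over its foot edge on the bench.
2. Firm up the grip and carry it to the case.
3. Lever it over the case's front wall.

First I move to the handle.

Call:
apply_moves(
  deltas=[
    [93,[0,0,-60],-0.166],
    [93,[-51,-52,0],0],
    [93,[-51,-52,0],0],
    [93,[-51,-52,0],0],
    [93,[-51,-52,0],0],
  ],
  grip_force=40,
)

```text
t: 0.72
tool_pos: [0.3439, 0.3562, 0.4644]
orientation: [-0.28, -3.129, 0.0]
force: [0.7, 1.2, 0.3]
opening: 0.0933
```

Call:
apply_moves(
  deltas=[
    [93,[-51,-52,0],0],
    [93,[-51,-52,0],0],
    [93,[-7,-56,0],0],
    [93,[-7,-56,0],0],
    [93,[-7,-56,0],0],
  ],
)

```text
t: 1.35
tool_pos: [0.4039, 0.0838, 0.4643]
orientation: [-0.28, -3.129, 0.0]
force: [0.4, -0.7, 0.2]
opening: 0.0931
```

Call:
apply_moves(
  deltas=[
    [93,[-7,-56,0],0],
    [93,[-7,-56,0],0],
    [93,[-7,-56,0],0],
    [93,[-7,-56,0],0],
    [93,[-7,-56,0],0],
  ],
)

```text
t: 1.98
tool_pos: [0.3884, -0.1981, 0.4646]
orientation: [0.281, 3.129, 0.0]
force: [0.2, 0.5, 0.7]
opening: 0.0932
```

Call:
apply_moves(
  deltas=[
    [93,[0,0,0],0],
    [93,[0,0,0],0],
  ],
)

```text
t: 2.22
tool_pos: [0.3889, -0.1962, 0.4643]
orientation: [-0.282, -3.128, -0.001]
force: [0.2, 0.3, -0.2]
opening: 0.0932
```

Call:
apply_moves(
  deltas=[
    [93,[-44,-50,20],0],
    [93,[0,0,50],0],
    [93,[0,0,50],0],
    [93,[0,0,50],0],
    [93,[0,0,0],0],
  ],
)

```text
t: 2.85
tool_pos: [0.4188, -0.2448, 0.2927]
orientation: [-0.276, -3.122, -0.008]
force: [-0.9, -0.4, -0.0]
opening: 0.0932
```

```bash
python3 - <<'E'
from h import *
s=robot.read_state();print(s["tool_pos"])
i=viewer.read_camera("side");cv2.imwrite("pics/s1.png",np.hstack([crop(i,320,290,160,2.5),crop(viewer.read_camera("top"),390,230,120,10/3)]))
E
```

```text
[ 0.41876019 -0.24480209  0.29270799]
```

View pics/s1.png

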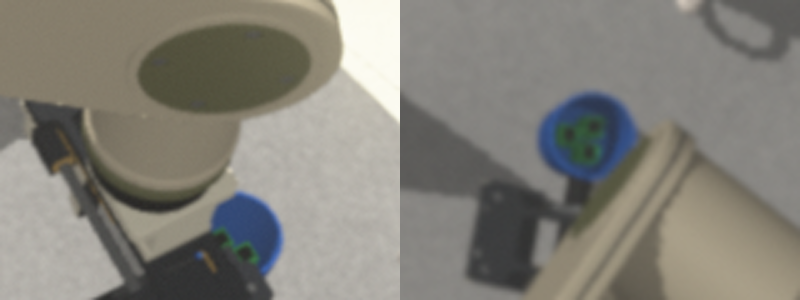

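The gripper straddles the handle (top crop, handle at about (578,195)). It needs a small correction, then down and close.

Call:
apply_moves(
  deltas=[
    [93,[-5,-7,30],0],
    [93,[0,0,30],0],
    [93,[0,0,6],0],
    [93,[0,0,0],0],
    [93,[0,0,0],0],
  ],
)

```text
t: 3.58
tool_pos: [0.4245, -0.2558, 0.233]
orientation: [0.28, 3.126, -0.003]
force: [-0.1, 0.2, 0.0]
opening: 0.0931
```

```bash
python3 - <<'E'
from h import *
s=robot.read_state();print(s["tool_pos"],s["q"].round(3));print(Ro.from_rotvec(s["orientation"]).as_matrix().round(3))
E
```

```text
[ 0.42448144 -0.25579708  0.2329906 ] [-0.646  0.004  1.948  0.     1.187 -2.038]
[[-0.984  0.178  0.003]
 [ 0.178  0.984 -0.002]
 [-0.003 -0.001 -1.   ]]
```

Call:
apply_moves(
  deltas=[
    [93,[0,3,6],0],
    [0,[0,0,0],0],
    [0,[0,0,0],0],
    [0,[0,0,0],0],
    [0,[0,0,0],0],
  ],
  grip_force=15,
)

```text
t: 4.2
tool_pos: [0.4241, -0.2524, 0.2248]
orientation: [0.281, 3.129, -0.0]
force: [0.5, -0.2, -0.1]
opening: 0.0578
```

Call:
apply_moves(
  deltas=[
    [0,[0,0,0],0],
    [0,[0,0,0],0],
    [0,[0,0,0],0],
    [0,[0,0,0],0],
  ],
  grip_force=3,
)

```text
t: 4.7
tool_pos: [0.4241, -0.2523, 0.2248]
orientation: [-0.28, -3.129, -0.0]
force: [0.4, 0.4, 0.3]
opening: 0.0202
```

Gripped lightly at 20 mm, which matches the bar. Now I tip the cup about its far foot edge.

Call:
apply_moves(
  deltas=[
    [0,[-6,0,-10],0],
    [0,[-6,0,-10],0],
    [0,[-8,0,-9],0],
    [0,[-8,0,-8.5],0],
    [0,[-9,0,-7.5],0],
  ],
)

```text
t: 5.32
tool_pos: [0.4612, -0.2591, 0.2705]
orientation: [0.28, 3.129, -0.0]
force: [0.7, -0.1, -1.6]
opening: 0.02
```

Call:
apply_moves(
  deltas=[
    [0,[-9,0,-7.5],0],
    [0,[0,0,0],0],
  ],
)

```text
t: 5.58
tool_pos: [0.4703, -0.2608, 0.2781]
orientation: [0.28, 3.128, -0.001]
force: [-0.7, 0.1, 1.6]
opening: 0.0198
```

```bash
python3 - <<'E'
from h import *
i=viewer.read_camera("side");cv2.imwrite("pics/s2.png",np.hstack([crop(i,320,290,160,2.5),crop(viewer.read_camera("top"),390,230,120,10/3)]))
E
```

```text
(no output)
```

View pics/s2.png

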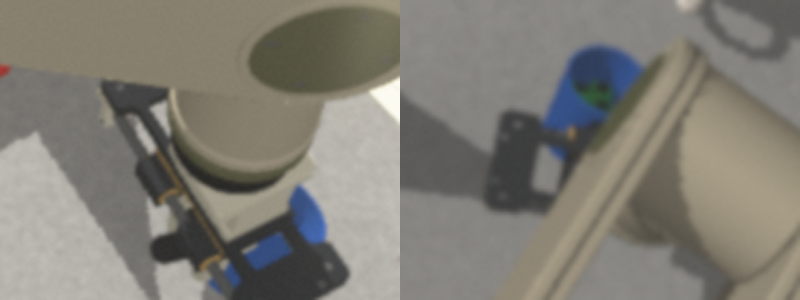

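The cup is tilting about its foot as planned: in the top crop the mouth has moved forward and the jacks are still inside. I continue to about 62°, then firm the grip.

Call:
apply_moves(
  deltas=[
    [0,[-10.3,0,-5.5],0],
    [0,[-10.3,0,-5.5],0],
    [0,[-11,0,-3.7],0],
    [0,[-11,0,-3.7],0],
    [0,[-11.5,0,-1.7],0],
  ],
)

```text
t: 6.3
tool_pos: [0.5235, -0.2703, 0.2976]
orientation: [0.28, 3.129, -0.0]
force: [0.3, -0.3, -1.6]
opening: 0.0201
```

Call:
apply_moves(
  deltas=[
    [0,[-11.5,0,-1.7],0],
    [0,[-4,0,0],0],
    [0,[0,0,0],0],
  ],
)

```text
t: 6.68
tool_pos: [0.538, -0.2729, 0.2987]
orientation: [-0.28, -3.129, -0.0]
force: [0.3, 0.4, -2.1]
opening: 0.0197
```

Call:
apply_moves(
  deltas=[
    [0,[0,0,0],0],
    [0,[0,0,0],0],
    [0,[0,0,-10],0],
    [0,[0,0,-15],0],
    [0,[0,0,0],0],
  ],
  grip_force=50,
)

```text
t: 7.3
tool_pos: [0.5386, -0.2734, 0.3269]
orientation: [0.28, 3.125, -0.003]
force: [-0.4, 0.4, -1.9]
opening: 0.0192
```

```bash
python3 - <<'E'
from h import *
i=viewer.read_camera("side");cv2.imwrite("pics/s3.png",np.hstack([crop(i,320,270,160,2.5),crop(viewer.read_camera("top"),390,220,120,10/3)]))
E
```

```text
(no output)
```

View pics/s3.png

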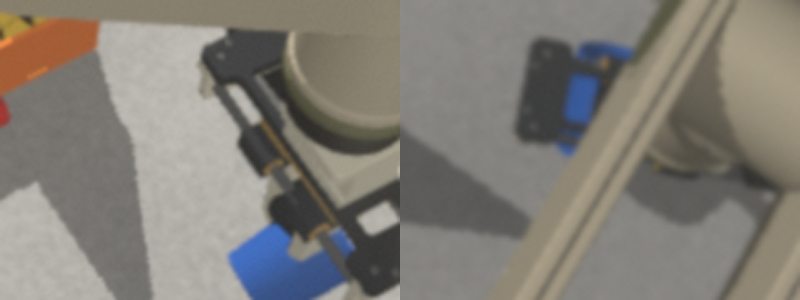

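The cup and jacks are lifted (1.9 N, about 0.2 kg) with the cup pitched about 65° and held firmly. Next I carry it over the front wall of the white bin.

Call:
apply_moves(
  deltas=[
    [0,[0,0,-25],-0.071],
    [0,[20,10,-30],0],
    [0,[30,30,-30],0],
    [0,[30,40,0],0],
    [0,[10,40,0],0],
  ],
)

```text
t: 8.02
tool_pos: [0.4601, -0.143, 0.4092]
orientation: [0.171, 3.137, -0.0]
force: [0.4, 0.1, -1.7]
opening: 0.0193
```

Call:
apply_moves(
  deltas=[
    [0,[0,40,0],0],
    [0,[0,40,0],0],
    [0,[0,40,0],0],
    [0,[0,40,0],0],
    [0,[0,40,0],0],
  ],
)

```text
t: 8.65
tool_pos: [0.4826, 0.0562, 0.4087]
orientation: [-0.169, -3.137, 0.0]
force: [0.1, 0.2, -2.2]
opening: 0.0191
```

Call:
apply_moves(
  deltas=[
    [0,[0,40,0],0],
    [0,[0,40,0],0],
    [0,[0,30,0],0],
    [0,[0,14,0],0],
    [0,[0,0,0],0],
  ],
)

```text
t: 9.28
tool_pos: [0.4961, 0.1785, 0.4087]
orientation: [-0.167, -3.136, 0.001]
force: [-0.5, 0.6, -2.3]
opening: 0.0193
```

```bash
cat >> m.py <<'E'
def st():
    s=robot.read_state(); R=Ro.from_rotvec(s["orientation"]).as_matrix(); P=s["tool_pos"]+R@[0,0,.167]
    d=P-[case[0],case[1],0]; c,q=np.cos(case[2]),np.sin(case[2])
    print("t",s["t"],"P case mm",(1e3*np.array([c*d[0]+q*d[1],-q*d[0]+c*d[1],d[2]])).round(1),"tx in case",np.degrees(np.arctan2(R[1,0],R[0,0])-case[2]).round(2),"zax",R[:,2].round(3),"F",s["force"].round(1),"q5",s["q"].round(2))
E
python3 - <<'E'
from m import *
st()
i=viewer.read_camera("side");cv2.imwrite("pics/s4.png",np.hstack([crop(i,210,100,200,2),crop(viewer.read_camera("top"),220,180,160,2.5)]))
E
```

```text
[ 0.53731259  0.11654781 -0.10769779] [-1.2  0.3  0.8  1.3 -1.2 -0.3 -0.1 -1.3  0.8 -1.8  1.3  0.5  0.   0.2
 -0.5  0.7  0.8  0.8]
[ 0.51179011 -0.26911672 -0.17910791] [ 0.3 -0.6  1.1 -0.8 -0.5  0.4 -0.4  1.5]
t 9.275 P case mm [-47.8  57.  241.7] tx in case 180.06 zax [-0.001 -0.    -1.   ] F [-0.5  0.6 -2.3] q5 [ 0.25 -0.07  1.68 -0.    1.53 -1.22]
```

View pics/s4.png

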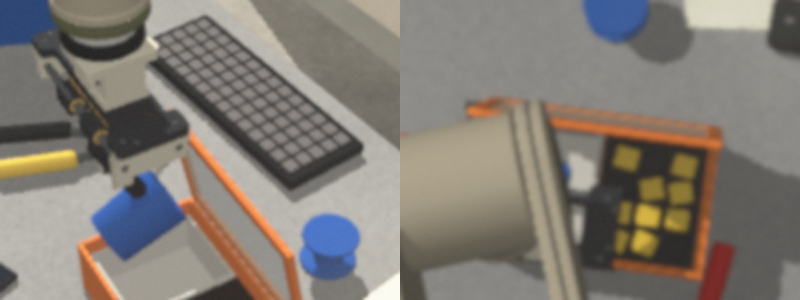

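Cup is over the white bin, clear of the lid, jacks inside. I shift it back toward the front wall and loosen the grip so the cup hangs at its balance angle, then check that angle.

Call:
apply_moves(
  deltas=[
    [0,[12,0,0],0],
    [0,[0,0,0],0],
    [0,[0,0,0],0],
  ],
)

```text
t: 9.75
tool_pos: [0.4841, 0.1791, 0.4093]
orientation: [0.17, 3.136, 0.0]
force: [0.4, 0.5, -1.6]
opening: 0.0193
```

Call:
apply_moves(
  deltas=[
    [0,[0,0,0],0],
    [0,[0,0,0],0],
  ],
  grip_force=8,
)

```text
t: 10.0
tool_pos: [0.4843, 0.1794, 0.4091]
orientation: [0.169, 3.137, 0.0]
force: [-0.4, -1.0, -2.4]
opening: 0.0201
```

Call:
apply_moves(
  deltas=[
    [0,[0,0,0],0],
    [0,[0,0,0],0],
    [0,[0,0,0],0],
    [0,[0,0,0],0],
  ],
  grip_force=3,
)

```text
t: 10.5
tool_pos: [0.4843, 0.1795, 0.4091]
orientation: [-0.169, -3.137, 0.0]
force: [-0.4, 0.4, -2.0]
opening: 0.0196
```

```bash
cat >> m.py <<'E'
def outline(th,P):  # cup side silhouette corners, case mm frame -> side px ; P in case mm
    d=np.array([np.cos(th),0,-np.sin(th)]);u=np.array([np.sin(th),0,np.cos(th)]);y=np.array([0,1,0]);a=np.linspace(0,2*np.pi,40)
    f=lambda h,r:proj("side",T(case,(np.array(P)+(90*d+h*u)+r*(np.cos(a)[:,None]*d+np.sin(a)[:,None]*y))/1e3))
    return f(-60,30),f(20,34)
E
python3 - <<'E'
from m import *
st()
s=robot.read_state();P=T((0,0,0),[[0,0,0]])
i=viewer.read_camera("side")
R=Ro.from_rotvec(s["orientation"]).as_matrix(); g=s["tool_pos"]+R@[0,0,.167]
c,q=np.cos(case[2]),np.sin(case[2]); d=g-[case[0],case[1],0]; Pc=1e3*np.array([c*d[0]+q*d[1],-q*d[0]+c*d[1],d[2]])
big=crop(i,230,150,100,4)
pan=[big.copy() for _ in range(4)]
for im,th in zip(pan[1:],(64,72,80)):
    for k,col in zip(outline(np.radians(th),Pc),((0,255,255),(0,0,255))): cv2.polylines(im,[np.int32((k-[230,150])*4+2)],1,col,1)
cv2.imwrite("pics/s5.png",np.vstack([np.hstack(pan[:2]),np.hstack(pan[2:])]))
E
```

```text
[ 0.53731259  0.11654781 -0.10769779] [-1.2  0.3  0.8  1.3 -1.2 -0.3 -0.1 -1.3  0.8 -1.8  1.3  0.5  0.   0.2
 -0.5  0.7  0.8  0.8]
[ 0.51179011 -0.26911672 -0.17910791] [ 0.3 -0.6  1.1 -0.8 -0.5  0.4 -0.4  1.5]
t 10.5 P case mm [-59.5  56.9 242.1] tx in case 180.0 zax [-0. -0. -1.] F [-0.4  0.4 -2. ] q5 [ 0.26 -0.1   1.71 -0.    1.53 -1.21]
```

View pics/s5.png

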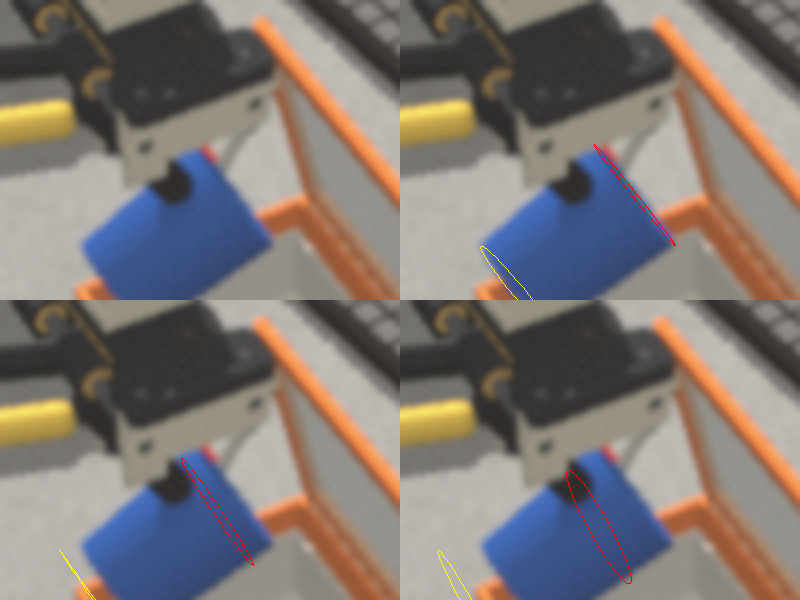

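The hanging angle matches the 64° overlay, where the model's foot and rim lie on the cup. So the foot edge is 1 mm behind the pinch. I set the lower side of the cup on the front wall (wall 12 mm ahead of the pinch), then drive forward and down to lever it over.

Call:
apply_moves(
  deltas=[
    [0,[13,0,0],0],
    [0,[12.5,0,10],0],
    [0,[0,0,15],0],
    [0,[0,0,13],0],
    [0,[0,0,3],0],
  ],
)

```text
t: 11.18
tool_pos: [0.4586, 0.1821, 0.3664]
orientation: [-0.169, -3.135, 0.001]
force: [-0.1, 0.7, -2.2]
opening: 0.0197
```

Call:
apply_moves(
  deltas=[
    [0,[-6,0,1],0],
    [0,[-6,0,1],0],
    [0,[-6,0,1],0],
    [0,[-5,0,1],0],
    [0,[-5,0,1],0],
  ],
)

```text
t: 11.8
tool_pos: [0.4874, 0.1792, 0.3636]
orientation: [0.169, 3.136, 0.0]
force: [-0.7, -0.3, 3.6]
opening: 0.0199
```

```bash
cat >> m.py <<'E'
def Pc():
    s=robot.read_state();R=Ro.from_rotvec(s["orientation"]).as_matrix(); g=s["tool_pos"]+R@[0,0,.167]
    c,q=np.cos(case[2]),np.sin(case[2]); d=g-[case[0],case[1],0]; return 1e3*np.array([c*d[0]+q*d[1],-q*d[0]+c*d[1],d[2]])
def ang(): # tilt by matching blue silhouette (IoU-like on hull), side cam
    i=viewer.read_camera("side"); hsv=cv2.cvtColor(i,cv2.COLOR_BGR2HSV)
    b=cv2.inRange(hsv,(100,110,40),(125,255,255)); P=Pc(); best=[]
    x,y=np.int32(proj("side",T(case,P/1e3))[0]); m0=np.zeros_like(b); cv2.circle(m0,(x,y+15),75,255,-1); b&=m0
    for th in range(0,160,2):
        m=np.zeros_like(b); cv2.fillConvexPoly(m,cv2.convexHull(np.int32(np.vstack(outline(np.radians(th),P)).round())),255)
        best.append(((b&m).sum()/(b|m).sum(),th))
    print("tilt",sorted(best)[::-1][:4]); return i
E
python3 - <<'E'
from m import *
st(); ang()
E
```

```text
[ 0.53731259  0.11654781 -0.10769779] [-1.2  0.3  0.8  1.3 -1.2 -0.3 -0.1 -1.3  0.8 -1.8  1.3  0.5  0.   0.2
 -0.5  0.7  0.8  0.8]
[ 0.51179011 -0.26911672 -0.17910791] [ 0.3 -0.6  1.1 -0.8 -0.5  0.4 -0.4  1.5]
t 11.8 P case mm [-56.2  56.9 196.6] tx in case 179.99 zax [ 0.001  0.    -1.   ] F [-0.7 -0.3  3.6] q5 [ 0.25 -0.07  1.76 -0.    1.44 -1.21]
tilt [(np.float64(0.6371562709590879), 78), (np.float64(0.6357000663570007), 80), (np.float64(0.6335978835978836), 82), (np.float64(0.6229615133724723), 84)]
```

The tilt is now about 80° with a light 3.6 N contact. I keep levering.

Call:
apply_moves(
  deltas=[
    [0,[-5,0,0.5],0],
    [0,[-5,0,1],0],
    [0,[-5,0,1.5],0],
    [0,[-5,0,1.5],0],
    [0,[-5,0,2],0],
  ],
)

```text
t: 12.48
tool_pos: [0.5119, 0.1765, 0.3564]
orientation: [0.169, 3.137, -0.0]
force: [0.3, 0.5, 2.1]
opening: 0.0198
```

Call:
apply_moves(
  deltas=[
    [0,[-5,0,2.5],0],
    [0,[-5,0,2.5],0],
    [0,[-5,0,2.5],0],
    [0,[-5,0,2.5],0],
    [0,[0,0,0],0],
  ],
)

```text
t: 13.1
tool_pos: [0.5317, 0.1743, 0.3462]
orientation: [-0.17, -3.137, 0.0]
force: [1.4, 1.2, 0.6]
opening: 0.0199
```

```bash
sed -i 's/print(r.x,r.fun.round(1)); //' m.py; python3 - <<'E'
from m import *
st(); i=ang(); cv2.imwrite("pics/s6.png",crop(i,210,130,150,3))
E
```

```text
t 13.1 P case mm [-11.8  56.8 179.2] tx in case 179.98 zax [-0. -0. -1.] F [1.4 1.2 0.6] q5 [ 0.23  0.06  1.67 -0.    1.41 -1.24]
tilt [(np.float64(0.7710487444608567), 104), (np.float64(0.7595307917888563), 102), (np.float64(0.7588495575221239), 100), (np.float64(0.7525697503671072), 106)]
```

Call:
apply_moves(
  deltas=[
    [0,[-4,0,3],0],
    [0,[-4,0,3],0],
    [0,[-4,0,3],0],
    [0,[-3,0,3],0],
    [0,[0,0,0],0],
  ],
)

```text
t: 13.78
tool_pos: [0.5466, 0.1727, 0.3344]
orientation: [0.169, 3.137, -0.0]
force: [2.2, -0.4, 3.4]
opening: 0.0202
```

Call:
apply_moves(
  deltas=[
    [0,[0,0,0],0],
    [0,[0,0,0],0],
    [0,[0,0,0],0],
    [0,[0,0,0],0],
  ],
  grip_force=50,
)

```text
t: 14.28
tool_pos: [0.5464, 0.1728, 0.3346]
orientation: [0.169, 3.137, -0.0]
force: [2.9, -0.6, 1.0]
opening: 0.0195
```

```bash
python3 - <<'E'
from m import *
st(); i=ang(); cv2.imwrite("pics/s7.png",crop(i,200,120,160,5))
E
```

```text
t 14.275 P case mm [  3.   56.8 167.6] tx in case 180.0 zax [ 0. -0. -1.] F [ 2.9 -0.6  1. ] q5 [ 0.22  0.1   1.65 -0.    1.39 -1.25]
tilt [(np.float64(0.7329105003523608), 114), (np.float64(0.7260656883298393), 112), (np.float64(0.7217939733707078), 110), (np.float64(0.7192737430167597), 108)]
```

View pics/s7.png

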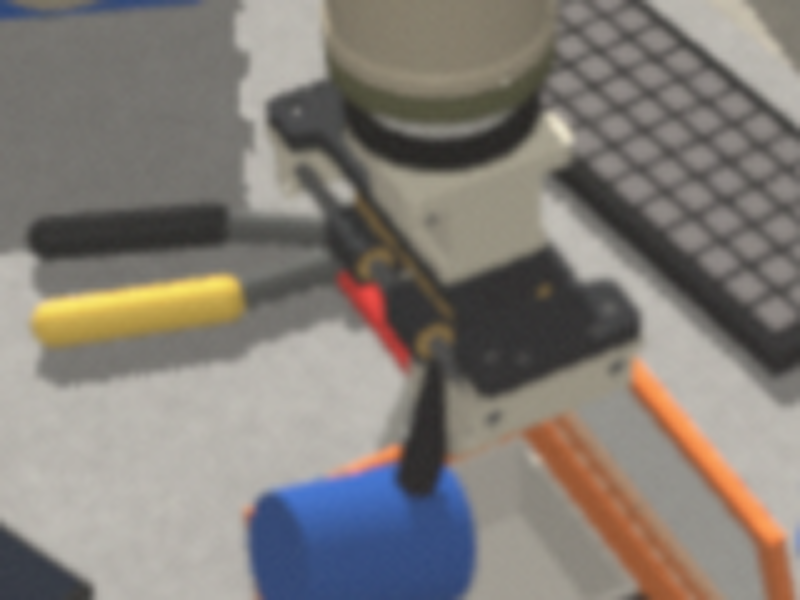

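Cup is tilted about 115° with its mouth down in the bin. I lift it firmly gripped and check the weight and the green pixels.

Call:
apply_moves(
  deltas=[
    [0,[0,0,-20],0],
    [0,[0,0,-20],0],
    [0,[0,0,-10],0],
    [0,[0,0,10],0],
    [0,[0,0,-20],0],
  ],
)

```text
t: 14.95
tool_pos: [0.5452, 0.1725, 0.3912]
orientation: [-0.169, -3.13, 0.003]
force: [-0.6, -0.3, -2.4]
opening: 0.0191
```

Call:
apply_moves(
  deltas=[
    [0,[0,0,-20],0],
    [0,[0,0,0],0],
    [0,[0,0,0],0],
    [0,[0,0,0],0],
  ],
)

```text
t: 15.45
tool_pos: [0.5462, 0.1727, 0.4138]
orientation: [-0.169, -3.136, 0.001]
force: [-0.8, -0.0, -2.0]
opening: 0.0195
```

```bash
cat >> m.py <<'E'
def green(n,i):
    g=cv2.inRange(cv2.cvtColor(i,cv2.COLOR_BGR2HSV),(40,80,25),(85,255,255)); k,l,s,c=cv2.connectedComponentsWithStats(g)
    for a,cc in zip(s[1:],c[1:]):
        if a[4]>5: print(n,"green",a,cc.round(1),atz(n,cc,.018).round(3) if n=="top" else "")
E
python3 - <<'E'
from m import *
st(); i=ang(); green("side",i); t=viewer.read_camera("top"); green("top",t)
f=[]
for _ in range(6): viewer.read_camera("top"); f.append(robot.read_state()["force"])
print(np.mean(f,0)); print(T(case,(0,.056,.01)))
E
```

```text
t 15.45 P case mm [  2.6  56.7 246.8] tx in case 180.0 zax [-0.001 -0.    -1.   ] F [-0.8 -0.  -2. ] q5 [ 0.22  0.05  1.55 -0.    1.54 -1.25]
tilt [(np.float64(0.7529107373868047), 114), (np.float64(0.7508111615833875), 112), (np.float64(0.7477243172951885), 110), (np.float64(0.7389896373056994), 116)]
top green [586 349  24  26 404] [597.5 361.3] [ 0.277 -0.696  0.018]
[-0.29740187  0.13026793 -2.46365855]
[[0.54333202 0.17222336 0.01      ]]
```

```bash
cat >> m.py <<'E'
def outl2(th,P,r,psi):
    c,s=np.cos(psi),np.sin(psi); h=np.array([c,s,0]);y=np.array([-s,c,0]);z=np.array([0,0,1.])
    d=np.cos(th)*h-np.sin(th)*z;u=np.sin(th)*h+np.cos(th)*z;a=np.linspace(0,2*np.pi,40)
    return [proj("side",T(case,(P+r*d+k*u+q*(np.cos(a)[:,None]*d+np.sin(a)[:,None]*y))/1e3)) for k,q in((-60,30),(20,34))]
def fit2(ths=range(60,150,3),save=None):
    i=viewer.read_camera("side");b=cv2.inRange(cv2.cvtColor(i,cv2.COLOR_BGR2HSV),(95,90,30),(128,255,255));P=Pc()
    x,y=np.int32(proj("side",T(case,P/1e3))[0]);m0=np.zeros_like(b);cv2.circle(m0,(x,y+15),75,255,-1);b&=m0;L=[]
    for th in ths:
      for r in(82,90,98):
        for psi in(-.15,0,.15):
          m=np.zeros_like(b);cv2.fillConvexPoly(m,cv2.convexHull(np.int32(np.vstack(outl2(np.radians(th),P,r,psi)).round())),255)
          L.append((round((b&m).sum()/(b|m).sum(),3),th,r,psi))
    L.sort(reverse=True);print(L[:5]);bb=L[0]
    if save:
        x0,y0=x-50,y-30;A=crop(i,x0,y0,100,4);B=A.copy()
        for k in outl2(np.radians(bb[1]),P,bb[2],bb[3]):cv2.polylines(B,[np.int32((k-[x0,y0])*4+2)],1,(0,255,255),1)
        Cm=cv2.cvtColor(crop(b,x0,y0,100,4),cv2.COLOR_GRAY2BGR);D=crop(viewer.read_camera("top"),230,205,120,10/3)
        cv2.imwrite(save,np.vstack([np.hstack([A,B]),np.hstack([Cm,D])]))
    return i
E
python3 - <<'E'
from m import *
fit2(save="pics/s8.png")
E
```

```text
[(np.float64(0.846), 108, 90, -0.15), (np.float64(0.829), 111, 90, -0.15), (np.float64(0.82), 111, 82, 0), (np.float64(0.814), 114, 82, 0), (np.float64(0.811), 105, 90, -0.15)]
```

View pics/s8.png

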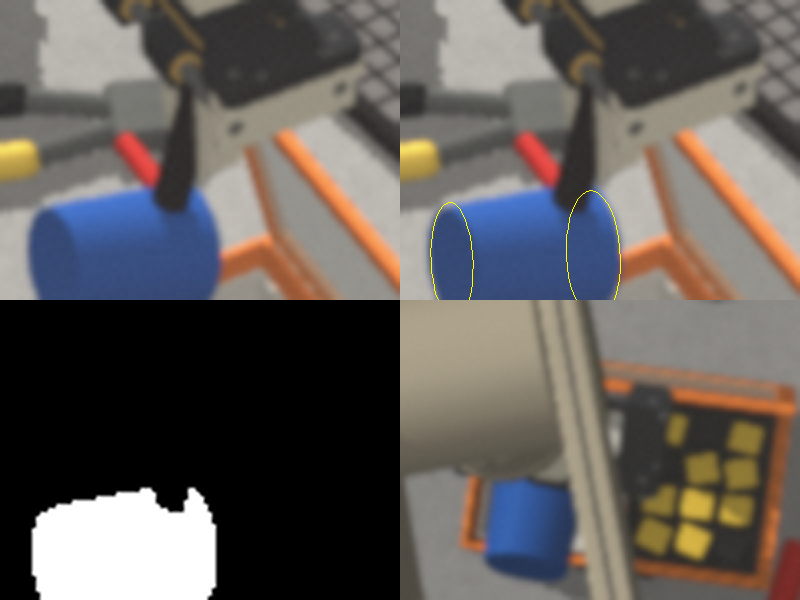

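The fit says about 108° (outline on the cup), the weight is still about 2.3 N, and no green shows in the bin. The jacks are held inside by friction. I move lower and back a little, then shake gently along the cup's axis.

Call:
apply_moves(
  deltas=[
    [0,[22,0,20],0],
    [0,[0,0,22],0],
    [0,[0,0,0],0],
    [0,[-15,0,0],0],
    [0,[15,0,0],0],
  ],
)

```text
t: 16.58
tool_pos: [0.5259, 0.1749, 0.3739]
orientation: [0.171, 3.135, 0.0]
force: [-0.3, -0.0, -1.6]
opening: 0.0195
```

Call:
apply_moves(
  deltas=[
    [0,[-18,0,0],0],
    [0,[18,0,0],0],
    [0,[-18,0,0],0],
    [0,[18,0,0],0],
    [0,[-18,0,0],0],
  ],
)

```text
t: 17.2
tool_pos: [0.5419, 0.1735, 0.3737]
orientation: [0.168, 3.137, 0.001]
force: [0.2, 0.4, -0.7]
opening: 0.0193
```

Call:
apply_moves(
  deltas=[
    [0,[18,0,0],0],
    [0,[-18,0,0],0],
    [0,[18,0,0],0],
    [0,[0,0,0],0],
    [0,[0,0,0],0],
  ],
)

```text
t: 17.82
tool_pos: [0.525, 0.1751, 0.3736]
orientation: [0.169, 3.135, 0.001]
force: [0.3, 0.8, -1.8]
opening: 0.0194
```

```bash
cat >> m.py <<'E'
def look():
    st(); i=fit2(); green("side",i); t=viewer.read_camera("top"); green("top",t); f=[]
    for _ in range(8): viewer.read_camera("top"); f.append(robot.read_state()["force"])
    print("F",np.mean(f,0).round(2),np.std(f,0).round(2)); return i,t
E
python3 - <<'E'
from m import *
look()
E
```

```text
t 17.825 P case mm [-18.2  57.  206.6] tx in case 180.0 zax [ 0.002  0.    -1.   ] F [ 0.3  0.8 -1.8] q5 [ 0.23  0.02  1.66 -0.    1.46 -1.23]
[(np.float64(0.859), 108, 90, -0.15), (np.float64(0.832), 111, 90, -0.15), (np.float64(0.83), 114, 82, 0), (np.float64(0.826), 111, 82, 0), (np.float64(0.819), 108, 82, 0)]
side green [303 228   7   6  26] [305.9 230.4] 
side green [281 237  15  13  69] [288.2 242.8] 
side green [276 244   9  12  78] [280.1 249.5] 
top green [586 349  24  26 402] [597.5 361.3] [ 0.277 -0.696  0.018]
F [-0.03  0.09 -1.49] [0.58 0.32 0.78]
```

Green now shows in the bin in the side view and the weight has dropped to about 1.5 N. I shake once more to be sure it is all out.

Call:
apply_moves(
  deltas=[
    [0,[-22,0,0],0],
    [0,[22,0,0],0],
    [0,[-22,0,0],0],
    [0,[22,0,0],0],
    [0,[0,0,-12],0],
  ],
)

```text
t: 18.95
tool_pos: [0.5236, 0.1752, 0.3834]
orientation: [-0.168, -3.134, 0.001]
force: [0.1, 1.2, -1.4]
opening: 0.0193
```

Call:
apply_moves(
  deltas=[
    [0,[-22,0,12],0],
    [0,[22,0,0],0],
    [0,[-22,0,0],0],
    [0,[22,0,0],0],
    [0,[0,0,0],0],
  ],
)

```text
t: 19.58
tool_pos: [0.5245, 0.1753, 0.3735]
orientation: [0.168, 3.136, 0.001]
force: [0.4, 1.4, -1.2]
opening: 0.0192
```

Call:
apply_moves(
  deltas=[
    [0,[0,0,-20],0],
    [0,[0,0,-20],0],
    [0,[0,0,0],0],
    [0,[0,0,0],0],
  ],
)

```text
t: 20.08
tool_pos: [0.5247, 0.1751, 0.4129]
orientation: [0.169, 3.136, 0.0]
force: [-0.5, -0.3, -2.6]
opening: 0.0192
```

```bash
python3 - <<'E'
from m import *
i,t=look(); cv2.imwrite("pics/s9.png",i)
E
```

```text
t 20.075 P case mm [-18.7  56.9 245.9] tx in case 179.99 zax [ 0.001  0.    -1.   ] F [-0.5 -0.3 -2.6] q5 [ 0.23 -0.    1.61 -0.    1.53 -1.23]
[(np.float64(0.847), 108, 90, -0.15), (np.float64(0.831), 111, 82, 0), (np.float64(0.83), 111, 90, -0.15), (np.float64(0.828), 114, 82, 0), (np.float64(0.823), 108, 82, -0.15)]
side green [302 228   8   6  27] [305.9 230.3] 
side green [281 237  15  13  68] [288.1 242.8] 
side green [276 244   9  12  73] [280.3 249.3] 
top green [586 349  24  26 401] [597.5 361.4] [ 0.277 -0.696  0.018]
F [ 0.11 -0.27 -1.67] [0.59 0.47 0.46]
```

Call:
apply_moves(
  deltas=[
    [0,[20,0,0],0],
    [0,[0,0,0],0],
    [0,[0,0,0],0],
  ],
  grip_force=10,
)

```text
t: 20.95
tool_pos: [0.5049, 0.1773, 0.4128]
orientation: [0.169, 3.136, 0.0]
force: [0.2, -0.1, -1.3]
opening: 0.0196
```

Call:
apply_moves(
  deltas=[
    [0,[0,0,0],0],
    [0,[0,0,0],0],
  ],
  grip_force=5,
)

```text
t: 21.2
tool_pos: [0.5049, 0.1772, 0.4125]
orientation: [-0.169, -3.137, 0.0]
force: [-0.9, -0.1, -1.5]
opening: 0.0198
```

Call:
apply_moves(
  deltas=[
    [0,[0,0,0],0],
    [0,[0,0,0],0],
    [0,[0,0,0],0],
    [0,[0,0,0],0],
  ],
  grip_force=3,
)

```text
t: 21.7
tool_pos: [0.5046, 0.1773, 0.4126]
orientation: [-0.169, -3.137, 0.0]
force: [0.6, 0.5, -1.8]
opening: 0.0201
```

```bash
python3 - <<'E'
from m import *
i,t=look(); cv2.imwrite("pics/s10.png",i)
E
```

```text
t 21.7 P case mm [-39.   56.9 245.6] tx in case 180.0 zax [-0. -0. -1.] F [ 0.6  0.5 -1.8] q5 [ 0.24 -0.05  1.66  0.    1.53 -1.22]
[(np.float64(0.837), 96, 90, -0.15), (np.float64(0.831), 99, 90, -0.15), (np.float64(0.823), 99, 82, 0), (np.float64(0.818), 96, 82, -0.15), (np.float64(0.81), 99, 82, -0.15)]
side green [303 228   7   6  26] [305.8 230.4] 
side green [281 237   8   7  34] [285.1 239.9] 
side green [288 243   8   7  33] [291.7 246.1] 
side green [276 244   9  12  73] [280.3 249.3] 
top green [586 349  24  26 402] [597.5 361.3] [ 0.277 -0.696  0.018]
F [ 0.49  0.05 -1.42] [0.4  0.55 0.46]
```

The cup hangs at about 97° and weighs about 1.4 N, so it reads as empty. To right it I hook the edge of its foot behind the inside of the case's front wall and draw the hand back. That rolls it to about 35° in the loose pinch.

Call:
apply_moves(
  deltas=[
    [0,[-24,0,0],0],
    [0,[-23,0,20],0],
    [0,[0,0,26],0],
    [0,[0,0,26],0],
    [0,[0,0,0],0],
  ],
)

```text
t: 22.82
tool_pos: [0.5504, 0.172, 0.3379]
orientation: [-0.169, -3.132, 0.002]
force: [-0.5, -0.6, -1.6]
opening: 0.0201
```

Call:
apply_moves(
  deltas=[
    [0,[10,0,-3],0],
    [0,[10,0,-5],0],
    [0,[10,0,-5],0],
    [0,[8,0,-4],0],
    [0,[11,0,-3],0],
  ],
)

```text
t: 23.45
tool_pos: [0.5021, 0.1776, 0.3614]
orientation: [0.169, 3.136, 0.001]
force: [0.3, -0.1, -1.3]
opening: 0.02
```

```bash
python3 - <<'E'
from m import *
st(); fit2(range(0,120,3))
E
```

```text
t 23.45 P case mm [-41.3  57.  194.4] tx in case 179.99 zax [ 0.001  0.    -1.   ] F [ 0.3 -0.1 -1.3] q5 [ 0.24 -0.03  1.73 -0.    1.44 -1.22]
[(np.float64(0.72), 75, 82, 0), (np.float64(0.715), 72, 82, 0), (np.float64(0.708), 72, 82, -0.15), (np.float64(0.703), 69, 82, 0), (np.float64(0.702), 75, 90, 0)]
```

It is working (about 75°, as predicted), so I continue.

Call:
apply_moves(
  deltas=[
    [0,[12,0,-1.5],0],
    [0,[11,0,-1],0],
    [0,[10,0,0],0],
    [0,[10,0,0.5],0],
    [0,[11,0,1],0],
  ],
)

```text
t: 24.12
tool_pos: [0.4482, 0.1834, 0.3614]
orientation: [-0.169, -3.137, 0.0]
force: [0.6, -0.6, -1.4]
opening: 0.02
```

Call:
apply_moves(
  deltas=[
    [0,[11,0,3],0],
    [0,[10,0,3],0],
    [0,[5,0,2],0],
    [0,[0,0,0],0],
  ],
)

```text
t: 24.62
tool_pos: [0.4228, 0.1862, 0.3534]
orientation: [-0.169, -3.137, 0.0]
force: [0.3, -0.1, -0.9]
opening: 0.0197
```

Call:
apply_moves(
  deltas=[
    [0,[0,0,0],0],
    [0,[0,0,0],0],
    [0,[0,0,-10],0],
    [0,[0,0,-25],0],
    [0,[0,0,0],0],
  ],
  grip_force=50,
)

```text
t: 25.25
tool_pos: [0.4239, 0.1863, 0.3911]
orientation: [0.169, 3.133, 0.002]
force: [-0.4, -0.5, -1.9]
opening: 0.0189
```

```bash
python3 - <<'E'
from m import *
st(); fit2(range(0,120,3))
E
```

```text
t 25.25 P case mm [-119.6   57.5  224.1] tx in case 179.99 zax [ 0.004  0.001 -1.   ] F [-0.4 -0.5 -1.9] q5 [ 0.3  -0.25  1.87  0.    1.51 -1.16]
[(np.float64(0.53), 39, 98, 0.15), (np.float64(0.514), 36, 98, 0.15), (np.float64(0.512), 36, 90, 0), (np.float64(0.505), 33, 82, -0.15), (np.float64(0.5), 33, 90, 0)]
```

The cup is at about 36° and firmly held. I carry it to its original spot and set its far foot edge on the bench.

Call:
apply_moves(
  deltas=[
    [0,[0,-25,0],0],
    [0,[-10,-45,0],0],
    [0,[-10,-50,0],0],
    [0,[-10,-50,0],0],
    [0,[-10,-50,0],0],
  ],
)

```text
t: 25.92
tool_pos: [0.4388, -0.0385, 0.3875]
orientation: [-0.169, -3.136, -0.0]
force: [0.4, 0.6, -0.9]
opening: 0.0191
```

Call:
apply_moves(
  deltas=[
    [0,[-10,-50,0],0],
    [0,[0,-50,0],0],
    [0,[0,-50,0],0],
    [0,[0,-40,0],0],
    [0,[0,-25,0],0],
  ],
)

```text
t: 26.55
tool_pos: [0.4253, -0.2535, 0.3872]
orientation: [-0.172, -3.135, -0.001]
force: [0.1, -0.1, -1.0]
opening: 0.0195
```

Call:
apply_moves(
  deltas=[
    [0,[0,0,25],0],
    [0,[0,0,30],0],
    [0,[0,0,25],0],
    [0,[0,0,8],0],
    [0,[0,0,0],0],
  ],
)

```text
t: 27.18
tool_pos: [0.4258, -0.2516, 0.3]
orientation: [-0.169, -3.136, -0.001]
force: [0.3, 0.6, -1.9]
opening: 0.0193
```

```bash
python3 - <<'E'
from m import *
s=robot.read_state();print(s["tool_pos"]-[0,0,.167],s["force"])
for n in("side","top"):
    i=viewer.read_camera(n);green(n,i);cv2.imwrite(f"pics/{n}11.png",i)
E
```

```text
[ 0.42581074 -0.25158313  0.13295147] [ 0.27828158  0.55606911 -1.86708815]
side green [281 238  15  12  63] [288.3 243.4] 
side green [276 244   8   6  36] [279.7 246.6] 
top green [273 263  13   9  65] [279.4 267. ] [0.513 0.169 0.018]
top green [586 349  25  27 426] [597.4 361.7] [ 0.276 -0.696  0.018]
```

Call:
apply_moves(
  deltas=[
    [0,[0,0,8],0],
    [0,[0,0,3],0],
    [0,[0,0,0],0],
  ],
)

```text
t: 27.65
tool_pos: [0.4259, -0.2517, 0.2893]
orientation: [-0.169, -3.137, -0.0]
force: [-0.2, 0.6, -1.7]
opening: 0.0189
```

Call:
apply_moves(
  deltas=[
    [0,[0,0,0],0],
    [0,[0,0,0],0],
    [0,[7,0,5],0],
    [0,[8,0,6],0],
    [0,[8,0,7],0],
  ],
  grip_force=3,
)

```text
t: 28.28
tool_pos: [0.4024, -0.2492, 0.2711]
orientation: [-0.169, -3.137, 0.0]
force: [-1.8, 0.7, 3.3]
opening: 0.0199
```

Call:
apply_moves(
  deltas=[
    [0,[7,0,7],0],
    [0,[7,0,7],0],
    [0,[6,0,7],0],
    [0,[5,0,7],0],
    [0,[4,0,6],0],
  ],
)

```text
t: 28.9
tool_pos: [0.3739, -0.246, 0.2369]
orientation: [-0.169, -3.136, -0.001]
force: [-2.9, -0.8, 2.3]
opening: 0.0201
```

Call:
apply_moves(
  deltas=[
    [0,[2,0,5],0],
    [0,[1,0,4],0],
    [0,[0,0,2],0],
    [0,[0,0,0],0],
    [0,[0,0,0],0],
  ],
)

```text
t: 29.52
tool_pos: [0.3716, -0.2459, 0.2267]
orientation: [0.169, 3.136, -0.0]
force: [0.6, 0.2, -0.8]
opening: 0.0201
```

P is at 60 mm with low force, which is consistent with an upright cup. I release, lift and check.

Call:
apply_moves(
  deltas=[
    [50,[0,0,0],0],
    [50,[0,0,0],0],
    [50,[0,0,0],0],
    [50,[0,0,-20],0],
    [50,[0,0,-50],0],
  ],
)

```text
t: 30.15
tool_pos: [0.3703, -0.245, 0.2948]
orientation: [-0.169, -3.132, -0.006]
force: [0.3, -1.1, 0.3]
opening: 0.0497
```

Call:
apply_moves(
  deltas=[
    [50,[0,0,-60],0],
    [50,[0,0,-60],0],
    [50,[0,50,-30],0],
    [50,[0,60,0],0],
    [50,[0,40,0],0],
  ],
)

```text
t: 30.78
tool_pos: [0.3874, -0.0949, 0.4474]
orientation: [0.169, 3.135, -0.0]
force: [0.0, 0.4, 0.1]
opening: 0.05
```

```bash
python3 - <<'E'
from m import *
st()
s=viewer.read_camera("side");t=viewer.read_camera("top");green("side",s);green("top",t)
cv2.imwrite("pics/s12.png",np.vstack([np.hstack([crop(t,400,230,120,10/3),crop(s,320,330,120,10/3)]),np.hstack([crop(t,240,210,120,10/3),crop(s,230,160,120,10/3)])]))
E
```

```text
t 30.775 P case mm [-126.  -226.3  280.4] tx in case 180.02 zax [ 0.002 -0.    -1.   ] F [0.  0.4 0.1] q5 [-0.37 -0.45  1.93  0.    1.66 -1.83]
top green [273 263  13   9  65] [279.4 267. ] [0.513 0.169 0.018]
top green [586 349  24  26 405] [597.5 361.4] [ 0.277 -0.696  0.018]
```

I move the arm clear to the left (needed next anyway) before using the last picture.

Call:
apply_moves(
  deltas=[
    [0,[9,54,0],0],
    [0,[9,54,0],0],
    [0,[9,54,0],0],
    [0,[9,54,0],0],
    [0,[9,54,0],0],
  ],
)

```text
t: 31.5
tool_pos: [0.3717, 0.1777, 0.4467]
orientation: [0.17, 3.136, -0.0]
force: [1.4, -0.3, 1.1]
opening: 0.0048
```

Call:
apply_moves(
  deltas=[
    [0,[9,54,0],0],
    [0,[9,54,0],0],
    [0,[9,54,0],0],
    [0,[9,54,0],0],
    [0,[9,54,0],0],
  ],
)

```text
t: 32.12
tool_pos: [0.3566, 0.4512, 0.4462]
orientation: [0.17, 3.137, -0.001]
force: [0.5, -0.6, 0.2]
opening: 0.0003
```

Call:
apply_moves(
  deltas=[
    [0,[9,54,0],0],
    [0,[0,0,0],0],
  ],
)

```text
t: 32.38
tool_pos: [0.353, 0.5069, 0.4438]
orientation: [-0.165, -3.135, 0.004]
force: [-0.4, -0.6, -0.3]
opening: 0.0005
```

```bash
python3 - <<'E'
from m import *
st()
s=viewer.read_camera("side");t=viewer.read_camera("top");green("side",s);green("top",t)
cv2.imwrite("pics/s12.png",np.vstack([np.hstack([crop(t,400,230,120,10/3),crop(s,320,330,120,10/3)]),np.hstack([crop(t,240,210,120,10/3),crop(s,230,160,120,10/3)])]))
# foot/rim checks: blue blob centroid of cup in top & side vs. expected
for n,i,ref in(("top",t,(446,271)),("side",s,(400,395))):
    b=cv2.inRange(cv2.cvtColor(i,cv2.COLOR_BGR2HSV),(100,110,40),(125,255,255));k,l,q,c=cv2.connectedComponentsWithStats(b)
    for a,cc in zip(q[1:],c[1:]):
        if a[4]>150: print(n,"blue",a,cc.round(1))
E
```

```text
t 32.375 P case mm [-225.6  367.9  276.8] tx in case 180.15 zax [-0.002 -0.002 -1.   ] F [-0.4 -0.6 -0.3] q5 [ 0.88  0.17  1.38  0.    1.6  -0.59]
side green [302 228   8   6  25] [305.8 230.2] 
side green [281 237  15  13  71] [288.5 243. ] 
side green [276 244   9  12  74] [280.3 249.3] 
top green [273 263  13   9  64] [279.5 267. ] [0.512 0.168 0.018]
top green [586 349  24  26 403] [597.5 361.3] [ 0.277 -0.696  0.018]
top blue [   0  136  102  119 7352] [ 41.  201.1]
top blue [294 169  25  27 523] [305.9 182.2]
top blue [427 288  29  26 552] [441.1 299.9]
top blue [281 315  25  25 509] [292.7 327.8]
top blue [   0  414   41   66 1380] [ 13.3 457.2]
side blue [ 164   25   76  101 6448] [201.1  75.1]
side blue [  0  81  21  52 553] [  7.5 106.5]
side blue [360 208  29  31 720] [374.2 222.8]
side blue [ 212  269   33   44 1111] [230.  289.5]
side blue [ 360  385   37   48 1349] [377.2 407.4]
```

View pics/s12.png

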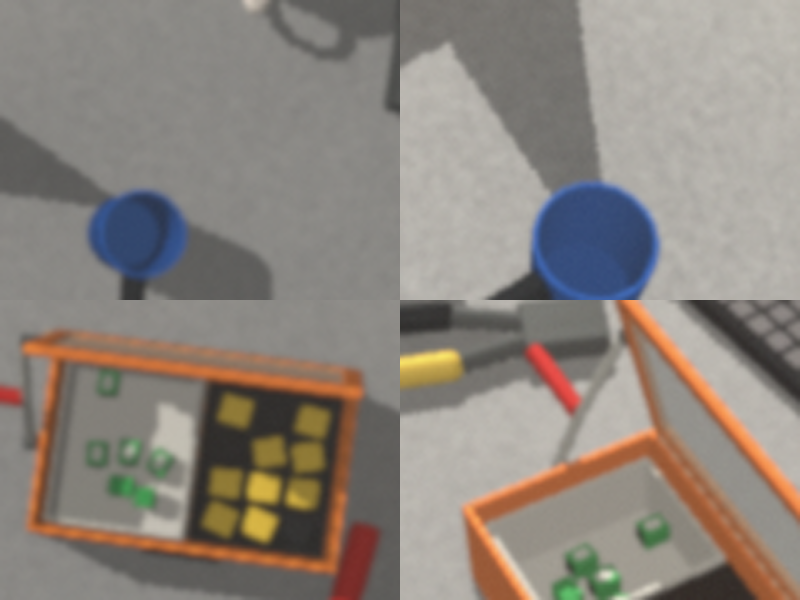

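All six jacks lie in the white bin: lower-left crop at (107,383), (97,453), (130,450), (160,462), (122,487) and (143,497). The cup stands upright and empty at crop (137,233). Next I work out the stay geometry from the pictures already taken.

```bash
python3 - <<'E'
from m import *
def tocase(X):
    d=np.array(X)-[case[0],case[1],0];c,q=np.cos(case[2]),np.sin(case[2]);return (1e3*np.array([c*d[0]+q*d[1],-q*d[0]+c*d[1],d[2]])).round(1)
B,e=tri((297.4,171),(247.8,221));print("B",tocase(B),e)
for z in(.0,.03,.05,.075):print("A at z",z,tocase(atz("top",(249,253.8),z)))
# fit stay: A=(ax,az), b along lid ; inner offset ignored
from scipy.optimize import least_squares
K=np.array([23,107.]);H=np.array([75,75.5])
def lid(b,off,phi): # phi lid angle above horizontal (78deg open), off below outer face
    return H+b*np.array([-np.cos(phi),np.sin(phi)])+off*np.array([-np.sin(phi),-np.cos(phi)])
def knee(A,Bp,L1,L2):
    v=Bp-A;D=np.hypot(*v);a=(L1**2-L2**2+D**2)/2/D;h=np.sqrt(max(L1**2-a*a,0));u=v/D;n=np.array([u[1],-u[0]]);return A+a*u+h*n # right (+x) side
for b in(70,85,100,115,130):
    B0=lid(b,4,np.radians(78));L2=np.hypot(*(B0-K));t=np.arctan2(*(B0-K)[::-1])
    for sg in(.15,):
        # A: past straight by .15, bulging -x : K left of line A-B
        for L1 in(50,60,70,80,90):
            dirn=t+np.pi+sg # direction K->A
            A=K+L1*np.array([np.cos(dirn),np.sin(dirn)])
            Bs=lid(b,4,0);D=np.hypot(*(Bs-A))
            if abs(L1-L2)<D<L1+L2:
                f=np.pi-np.arccos((L1**2+L2**2-D**2)/2/L1/L2)
                print(b,L1,"L2",L2.round(),"A",A.round(),"fold",f.round(2),"Kend",knee(A,Bs,L1,L2).round())
E
```

```text
B [ 62.1 129.7 160.3] 0.8229055931828952
A at z 0.0 [ -5.1 137.3   0. ]
A at z 0.03 [ -7. 133.  30.]
A at z 0.05 [ -8.2 130.1  50. ]
A at z 0.075 [ -9.7 126.4  75. ]
70 50 L2 49.0 A [-5. 66.] fold 2.91 Kend [27. 27.]
70 60 L2 49.0 A [-11.  57.] fold 2.8 Kend [49. 48.]
70 70 L2 49.0 A [-16.  49.] fold 2.75 Kend [53. 60.]
70 80 L2 49.0 A [-22.  41.] fold 2.71 Kend [54. 66.]
70 90 L2 49.0 A [-28.  33.] fold 2.68 Kend [54. 70.]
85 50 L2 59.0 A [ 4. 61.] fold 2.86 Kend [48. 85.]
85 60 L2 59.0 A [ 0. 51.] fold 2.76 Kend [46. 90.]
85 70 L2 59.0 A [-4. 42.] fold 2.7 Kend [45. 92.]
85 80 L2 59.0 A [-7. 33.] fold 2.66 Kend [45. 93.]
85 90 L2 59.0 A [-11.  24.] fold 2.64 Kend [45. 94.]
100 50 L2 71.0 A [11. 58.] fold 2.6 Kend [40. 99.]
100 60 L2 71.0 A [ 8. 49.] fold 2.54 Kend [ 40. 100.]
100 70 L2 71.0 A [ 6. 39.] fold 2.49 Kend [ 40. 100.]
100 80 L2 71.0 A [ 4. 29.] fold 2.46 Kend [ 40. 101.]
100 90 L2 71.0 A [ 1. 20.] fold 2.44 Kend [ 39. 101.]
115 50 L2 84.0 A [16. 58.] fold 2.4 Kend [ 38. 102.]
115 60 L2 84.0 A [14. 48.] fold 2.35 Kend [ 38. 103.]
115 70 L2 84.0 A [13. 38.] fold 2.32 Kend [ 37. 103.]
115 80 L2 84.0 A [12. 28.] fold 2.29 Kend [ 37. 104.]
115 90 L2 84.0 A [10. 18.] fold 2.27 Kend [ 37. 104.]
130 50 L2 97.0 A [20. 57.] fold 2.26 Kend [ 36. 104.]
130 60 L2 97.0 A [19. 47.] fold 2.21 Kend [ 36. 105.]
130 70 L2 97.0 A [18. 37.] fold 2.18 Kend [ 36. 105.]
130 80 L2 97.0 A [18. 27.] fold 2.16 Kend [ 36. 105.]
130 90 L2 97.0 A [17. 17.] fold 2.14 Kend [ 36. 105.]
```

Plan for the stay: turn the tool 90° so the wide body stays clear of the lid's end, lower the closed fingers in front of the bar (case x about -15, y 180, tips at z about 60), then push toward +x.

Call:
apply_moves(
  deltas=[
    [0,[0,0,0],0.175],
    [0,[0,0,0],0.175],
    [0,[0,0,0],0.175],
    [0,[0,0,0],0.175],
    [0,[0,0,0],0.175],
  ],
)

```text
t: 33.1
tool_pos: [0.3539, 0.5027, 0.4475]
orientation: [1.493, 2.764, 0.002]
force: [0.6, 0.1, 0.8]
opening: 0.0005
```

Call:
apply_moves(
  deltas=[
    [0,[0,0,0],0.175],
    [0,[0,0,0],0.175],
    [0,[0,0,0],0.175],
    [0,[0,0,0],0.175],
    [0,[0,0,0],0],
  ],
)

```text
t: 33.72
tool_pos: [0.3538, 0.503, 0.4474]
orientation: [2.343, 2.093, 0.002]
force: [0.4, -1.0, 0.6]
opening: 0.0007
```

Call:
apply_moves(
  deltas=[
    [0,[-47,46,0],0],
    [0,[-47,46,0],0],
    [0,[-47,46,0],0],
    [0,[-47,46,0],0],
    [0,[0,0,0],0],
  ],
)

```text
t: 34.35
tool_pos: [0.5092, 0.3028, 0.4469]
orientation: [2.344, 2.09, 0.0]
force: [-1.8, 0.9, 0.2]
opening: 0.0007
```

```bash
python3 - <<'E'
from m import *
st()
E
```

```text
t 34.35 P case mm [-47.8 182.  279.9] tx in case 89.62 zax [ 0.001 -0.001 -1.   ] F [-1.8  0.9  0.2] q5 [ 0.45  0.1   1.45 -0.    1.6   0.56]
```

Now down 200 mm and forward to just short of the bar, then push.

Call:
apply_moves(
  deltas=[
    [0,[0,15,40],0],
    [0,[0,15,50],0],
    [0,[0,0,55],0],
    [0,[0,0,45],0],
    [0,[0,0,10],0],
  ],
)

```text
t: 34.98
tool_pos: [0.5346, 0.3035, 0.2429]
orientation: [-2.338, -2.096, 0.01]
force: [-0.5, -1.0, 0.3]
opening: 0.0003
```

Call:
apply_moves(
  deltas=[
    [0,[0,0,0],0],
    [0,[0,6,0],0],
    [0,[0,6,0],0],
    [0,[0,6,0],0],
    [0,[0,5,0],0],
  ],
)

```text
t: 35.6
tool_pos: [0.5598, 0.3014, 0.2468]
orientation: [-2.342, -2.093, -0.0]
force: [-1.9, -0.4, -1.3]
opening: 0.0002
```

```bash
cat >> m.py <<'E'
def red():
    for n in("side","top"):
        i=viewer.read_camera(n);h=cv2.cvtColor(i,cv2.COLOR_BGR2HSV);r=cv2.inRange(h,(0,170,60),(4,255,255))|cv2.inRange(h,(174,150,60),(180,255,255))
        k,l,q,c=cv2.connectedComponentsWithStats(r)
        print(n,[(a[:5].tolist(),cc.round(1).tolist()) for a,cc in zip(q[1:],c[1:]) if a[4]>15])
E
python3 - <<'E'
from m import *
st();red()
E
```

```text
t 35.6 P case mm [  2.5 186.3  79.8] tx in case 89.75 zax [-0.  0. -1.] F [-1.9 -0.4 -1.3] q5 [0.41 0.35 1.53 0.   1.26 0.53]
side [([274, 178, 9, 14, 40], [277.9, 184.4]), ([285, 310, 37, 20, 340], [304.0, 319.1])]
top [([340, 279, 11, 28, 112], [345.2, 292.6])]
```

Call:
apply_moves(
  deltas=[
    [0,[0,4,0],0],
    [0,[0,4,0],0],
    [0,[0,4,0],0],
  ],
)

```text
t: 36.08
tool_pos: [0.5706, 0.3001, 0.2454]
orientation: [-2.341, -2.093, 0.004]
force: [-6.6, 1.2, -4.4]
opening: 0.0003
```

Call:
apply_moves(
  deltas=[
    [0,[0,4,0],0],
    [0,[0,4,0],0],
    [0,[0,4,0],0],
  ],
)

```text
t: 36.45
tool_pos: [0.5788, 0.2994, 0.241]
orientation: [-2.334, -2.089, 0.02]
force: [-21.9, 6.7, -15.4]
opening: 0.0
```

```bash
python3 - <<'E'
from m import *
st();red()
E
```

```text
t 36.45 P case mm [ 19.1 185.6  74. ] tx in case 89.83 zax [-0.015 -0.002 -1.   ] F [-21.9   6.7 -15.4] q5 [0.4  0.4  1.48 0.   1.28 0.51]
side [([281, 180, 8, 13, 34], [284.1, 185.8]), ([286, 310, 36, 19, 328], [304.4, 319.0])]
top [([340, 279, 10, 28, 103], [345.0, 292.7])]
```

Force is building (22 N in x). The bar wants to go down as well, so I follow the arc downward.

Call:
apply_moves(
  deltas=[
    [0,[0,-2,5],0],
    [0,[0,0,5],0],
    [0,[0,0,5],0],
  ],
)

```text
t: 36.92
tool_pos: [0.5811, 0.299, 0.2315]
orientation: [-2.342, -2.094, 0.001]
force: [-3.5, -0.2, 4.1]
opening: 0.0001
```

```bash
python3 - <<'E'
from m import *
st();red()
s=viewer.read_camera("side");cv2.imwrite("pics/s13.png",crop(s,200,110,200,4));t=viewer.read_camera("top");cv2.imwrite("pics/t13.png",t)
E
```

```text
t 36.925 P case mm [ 23.8 186.   64.5] tx in case 89.77 zax [-0.001 -0.    -1.   ] F [-3.5 -0.2  4.1] q5 [ 0.4   0.41  1.49 -0.    1.25  0.51]
side [([283, 180, 6, 12, 22], [285.1, 185.0]), ([285, 310, 37, 20, 337], [304.2, 319.1])]
top [([340, 280, 11, 26, 78], [345.0, 293.4])]
```

The bar gave way and the force dropped. I have no picture views left, so I write a numeric lid-angle estimate that scores the lid frame's outline against orange pixels in both cameras.

```bash
cat >> m.py <<'E'
def lidang():
    S={n:cv2.inRange(cv2.cvtColor(viewer.read_camera(n),cv2.COLOR_BGR2HSV),(5,120,60),(18,255,255)) for n in("side","top")}
    u=np.linspace(-114,114,80);b=np.linspace(6,144,50)
    ring=np.vstack([np.c_[np.full(80,144),u],np.c_[b,np.full(50,114)],np.c_[b,np.full(50,-114)]])
    L=[]
    for a in range(-4,84,2):
        f=np.radians(a);off=4
        X=np.c_[75-ring[:,0]*np.cos(f)-off*np.sin(f),ring[:,1],75.5+ring[:,0]*np.sin(f)-off*np.cos(f)+ (8 if 0 else 0)]
        sc=[]
        for n in S:
            p=np.int32(proj(n,T(case,X/1e3)).round());p=np.clip(p,0,[639,479]);sc.append((S[n][p[:,1],p[:,0]]>0).mean())
        L.append((round(sum(sc),2),a,[round(x,2) for x in sc]))
    L.sort(reverse=True);print("lid elev deg",L[:4])
E
python3 - <<'E'
from m import *
lidang()
E
```

```text
lid elev deg [(np.float64(2.0), 66, [np.float64(1.0), np.float64(1.0)]), (np.float64(1.82), -4, [np.float64(0.99), np.float64(0.83)]), (np.float64(1.74), -2, [np.float64(0.91), np.float64(0.83)]), (np.float64(1.64), 0, [np.float64(0.8), np.float64(0.84)])]
```

Call:
apply_moves(
  deltas=[
    [0,[0,3,2],0],
    [0,[0,3,2],0],
    [0,[0,3,3],0],
    [0,[0,3,3],0],
  ],
)

```text
t: 37.72
tool_pos: [0.5897, 0.2977, 0.2191]
orientation: [-2.337, -2.09, 0.016]
force: [-29.1, -1.6, 5.3]
opening: 0.0009
```

```bash
python3 - <<'E'
from m import *
st();red();lidang()
E
```

```text
t 37.725 P case mm [ 30.7 185.1  52.1] tx in case 89.79 zax [-0.012 -0.003 -1.   ] F [-29.1  -1.6   5.3] q5 [0.39 0.44 1.46 0.   1.25 0.5 ]
side [([286, 310, 36, 19, 310], [304.5, 319.1])]
top []
lid elev deg [(np.float64(1.78), 34, [np.float64(0.89), np.float64(0.89)]), (np.float64(1.67), 32, [np.float64(0.78), np.float64(0.89)]), (np.float64(1.61), 30, [np.float64(0.76), np.float64(0.85)]), (np.float64(1.58), -4, [np.float64(0.82), np.float64(0.76)])]
```

The lid has come down from 78° to about 34° elevation. The knee is past break and folding, and the remaining 29 N is just radial on the bar. I back off, rise and press the lid shut from above near its free edge.

Call:
apply_moves(
  deltas=[
    [0,[0,-10,0],0],
    [0,[0,-10,0],0],
    [0,[0,0,-40],0],
    [0,[0,0,-60],0],
    [0,[0,0,-60],0],
  ],
)

```text
t: 38.55
tool_pos: [0.5733, 0.2997, 0.3841]
orientation: [2.342, 2.093, 0.003]
force: [1.3, -0.5, 0.3]
opening: 0.0008
```

Call:
apply_moves(
  deltas=[
    [0,[0,0,-25],0],
    [0,[-45,-12,0],0],
    [0,[-50,-13,0],0],
    [0,[-50,-13,0],0],
    [0,[-30,-7,0],0],
  ],
)

```text
t: 39.17
tool_pos: [0.5084, 0.1291, 0.4078]
orientation: [2.342, 2.09, 0.003]
force: [0.8, 0.2, 0.3]
opening: 0.0006
```

```bash
sed -i 's/off=4$/off=-4/' m.py; python3 - <<'E'
from m import *
st();red();lidang()
E
```

```text
t 39.175 P case mm [-29.6   9.4 240.8] tx in case 89.68 zax [ 0.003 -0.    -1.   ] F [0.8 0.2 0.3] q5 [ 0.15 -0.08  1.69 -0.    1.52  0.26]
side [([284, 311, 38, 18, 283], [303.8, 319.4])]
top [([338, 301, 7, 6, 24], [341.5, 304.0])]
lid elev deg [(np.float64(1.32), 30, [np.float64(0.9), np.float64(0.42)]), (np.float64(1.27), 32, [np.float64(0.86), np.float64(0.41)]), (np.float64(1.27), 28, [np.float64(0.86), np.float64(0.42)]), (np.float64(1.15), -4, [np.float64(0.64), np.float64(0.51)])]
```

Call:
apply_moves(
  deltas=[
    [0,[0,-8,20],0],
    [0,[0,0,25],0],
    [0,[0,0,15],0],
    [0,[0,-2,8],0],
    [0,[0,-3,8],0],
  ],
)

```text
t: 40.0
tool_pos: [0.4964, 0.1328, 0.3308]
orientation: [2.342, 2.094, 0.001]
force: [0.4, -0.3, 1.9]
opening: 0.0006
```

Call:
apply_moves(
  deltas=[
    [0,[0,-3,8],0],
    [0,[0,-3,8],0],
    [0,[0,-3,8],0],
    [0,[0,-2,8],0],
    [0,[0,-1,8],0],
  ],
)

```text
t: 40.62
tool_pos: [0.484, 0.1338, 0.29]
orientation: [2.342, 2.094, -0.0]
force: [-1.2, 0.9, 0.1]
opening: 0.0003
```

```bash
python3 - <<'E'
from m import *
st();lidang()
E
```

```text
t 40.625 P case mm [-54.8  11.4 123. ] tx in case 89.75 zax [-0. -0. -1.] F [-1.2  0.9  0.1] q5 [ 0.17 -0.05  1.89 -0.    1.3   0.28]
lid elev deg [(np.float64(1.23), 8, [np.float64(0.71), np.float64(0.52)]), (np.float64(1.22), 6, [np.float64(0.7), np.float64(0.52)]), (np.float64(1.18), 4, [np.float64(0.67), np.float64(0.52)]), (np.float64(1.17), 10, [np.float64(0.65), np.float64(0.52)])]
```

Lid is down to about 8°. I press the last 20 mm, watching the force.

Call:
apply_moves(
  deltas=[
    [0,[0,0,6],0],
    [0,[0,0,6],0],
    [0,[0,0,4],0],
    [0,[0,0,2],0],
  ],
)

```text
t: 41.22
tool_pos: [0.4841, 0.1338, 0.2722]
orientation: [-2.342, -2.093, 0.001]
force: [-0.1, -0.7, 1.0]
opening: 0.0003
```

Call:
apply_moves(
  deltas=[
    [0,[0,0,2],0],
    [0,[0,0,1],0],
    [0,[0,0,0],0],
  ],
)

```text
t: 41.6
tool_pos: [0.4842, 0.1338, 0.2699]
orientation: [2.342, 2.094, 0.0]
force: [-1.7, -0.9, 2.9]
opening: 0.0006
```

```bash
python3 - <<'E'
from m import *
st();lidang()
E
```

```text
t 41.6 P case mm [-54.6  11.5 102.9] tx in case 89.75 zax [ 0. -0. -1.] F [-1.7 -0.9  2.9] q5 [ 0.17 -0.02  1.9  -0.    1.26  0.28]
lid elev deg [(np.float64(1.32), 2, [np.float64(0.79), np.float64(0.52)]), (np.float64(1.31), 0, [np.float64(0.78), np.float64(0.52)]), (np.float64(1.31), -2, [np.float64(0.79), np.float64(0.52)]), (np.float64(1.3), -4, [np.float64(0.78), np.float64(0.52)])]
```

Call:
apply_moves(
  deltas=[
    [0,[0,0,1.5],0],
    [0,[0,0,1],0],
    [0,[0,0,0],0],
  ],
)

```text
t: 42.08
tool_pos: [0.4843, 0.1339, 0.2697]
orientation: [2.342, 2.094, 0.0]
force: [-13.9, -2.8, 25.8]
opening: 0.0002
```

Call:
apply_moves(
  deltas=[
    [0,[0,0,1],0],
    [0,[0,0,0.5],0],
    [0,[0,0,0],0],
  ],
)

```text
t: 42.45
tool_pos: [0.4844, 0.1339, 0.2695]
orientation: [2.342, 2.094, 0.0]
force: [-21.1, -4.6, 38.5]
opening: 0.0007
```

Hard stop at tip z 83.5 mm, where the shut lid's top face should be 84: the lid is shut. I lift away and check.

Call:
apply_moves(
  deltas=[
    [0,[0,0,-6],0],
    [0,[0,0,-30],0],
    [0,[0,0,-60],0],
    [0,[0,0,-60],0],
    [0,[50,-20,-30],0],
  ],
)

```text
t: 43.08
tool_pos: [0.4711, 0.1843, 0.4556]
orientation: [2.345, 2.085, 0.008]
force: [0.5, 1.2, -0.4]
opening: 0.0006
```

Call:
apply_moves(
  deltas=[
    [0,[55,-30,0],0],
    [0,[55,-30,0],0],
    [0,[55,-30,0],0],
    [0,[55,-30,0],0],
    [0,[55,-30,0],0],
  ],
)

```text
t: 43.7
tool_pos: [0.3508, 0.477, 0.4514]
orientation: [2.342, 2.094, 0.001]
force: [1.5, 0.2, 0.0]
opening: 0.0004
```

Call:
apply_moves(
  deltas=[
    [0,[30,0,0],0],
    [0,[0,0,0],0],
    [0,[0,0,0],0],
  ],
)

```text
t: 44.08
tool_pos: [0.3554, 0.5045, 0.4511]
orientation: [2.342, 2.093, -0.001]
force: [-0.3, 0.1, -0.4]
opening: -0.0001
```

```bash
python3 - <<'E'
from m import *
st();lidang();red()
t0=cv2.imread("pics/top0.png");s0=cv2.imread("pics/side0.png")
for n,a in(("top",t0),("side",s0)):
    i=viewer.read_camera(n); green(n,i)
    d=cv2.threshold(cv2.cvtColor(cv2.absdiff(cv2.GaussianBlur(i,(5,5),0),cv2.GaussianBlur(a,(5,5),0)),cv2.COLOR_BGR2GRAY),25,255,0)[1]
    k,l,q,c=cv2.connectedComponentsWithStats(d)
    print(n,"changed",[x.tolist() for x in q[1:] if x[4]>40])
    b=cv2.inRange(cv2.cvtColor(i,cv2.COLOR_BGR2HSV),(100,110,40),(125,255,255));k,l,q,c=cv2.connectedComponentsWithStats(b)
    print(n,"blue",[x.tolist() for x in q[1:] if 300<x[4]<1500])
E
```

```text
t 44.075 P case mm [-222.6  366.   284.1] tx in case 89.74 zax [-0.    -0.001 -1.   ] F [-0.3  0.1 -0.4] q5 [ 0.87  0.16  1.37 -0.    1.61  0.99]
lid elev deg [(np.float64(2.0), 4, [np.float64(1.0), np.float64(1.0)]), (np.float64(2.0), 2, [np.float64(1.0), np.float64(1.0)]), (np.float64(2.0), 0, [np.float64(1.0), np.float64(1.0)]), (np.float64(1.99), -2, [np.float64(0.99), np.float64(1.0)])]
side [([281, 178, 13, 17, 45], [286.4, 185.1]), ([285, 314, 34, 13, 121], [298.7, 320.6])]
top [([225, 225, 23, 4, 44], [236.0, 226.6]), ([339, 300, 7, 7, 36], [341.6, 303.0])]
top green [586 349  24  26 402] [597.5 361.4] [ 0.277 -0.696  0.018]
top changed [[247, 220, 14, 6, 52], [223, 223, 27, 8, 147], [249, 227, 98, 62, 4077], [219, 233, 31, 20, 216], [378, 253, 54, 38, 976], [431, 258, 55, 43, 1364], [52, 281, 201, 199, 5991], [371, 286, 5, 22, 49], [0, 288, 81, 192, 7211], [426, 288, 13, 22, 187], [433, 289, 25, 61, 610], [464, 304, 17, 24, 305], [453, 331, 12, 29, 273], [77, 354, 31, 23, 386], [260, 364, 230, 116, 7795], [53, 368, 32, 36, 314], [95, 390, 47, 56, 1448], [202, 415, 114, 65, 2
[... 191 characters left out ...]
, 414, 41, 66, 1219]]
side changed [[0, 0, 9, 7, 41], [35, 0, 31, 45, 848], [62, 0, 105, 106, 5513], [8, 48, 45, 38, 1135], [0, 57, 11, 31, 192], [16, 77, 43, 36, 768], [56, 80, 14, 23, 237], [128, 92, 7, 12, 47], [119, 95, 7, 12, 46], [31, 109, 37, 18, 363], [25, 127, 43, 37, 796], [252, 155, 112, 140, 7887], [68, 282, 35, 58, 677], [5, 296, 97, 119, 5141], [104, 304, 107, 176, 8536], [337, 321, 43, 67, 1517], [306, 343, 30, 17, 162], [393, 366, 49, 102, 3398], [358, 385, 34, 23, 434], [314, 404, 83, 51, 1897], [350, 409, 10, 7, 43], [51, 455, 15, 25, 303], [335, 456, 73, 24, 897]]
side blue [[0, 65, 37, 69, 1036], [360, 208, 29, 31, 717], [212, 269, 33, 44, 1108], [360, 385, 37, 48, 1344]]
```

```bash
python3 -c "
from plant import order,robot
print(robot.read_state()['force']);print(order.close_job())"
```

```text
[0.17366065 0.93496805 0.76941467]
the job is handed in; nothing more can be done
None
```

The job is done and handed in at about 44 s (limit 72 s), with the arm parked clear and touching nothing.

- **Pouring:** I took the rightmost blue cup by its handle. The moves allow no tool tilt, so I let the cup pitch in a light pinch and levered it over the case's front wall. At about 108° the jacks stuck, and a gentle shake freed them. The picture afterwards showed six green jacks in the white bin and the cup standing upright and empty.
- **Cup position:** The cup stands on the same stretch of bench, about 5 cm closer to the robot than where it started.
- **Lid:** Pushing the red bar broke the stay and drew the lid to about 30°. I then pressed the lid down to a hard stop, with the fingertips at 83.5 mm, where I expected the shut lid's top face at 83.8 mm.

**Last checks:**
- The lid frame matched orange pixels fully in both cameras, but that check cannot tell 0° from 4°. That the lid is fully shut rests on the hard stop.
- Finger force peaked at about 22–29 N on the bar and about 44 N in all (38 N straight down) on the lid. The 40 N limit is for the arm and gripper body; the lid was pressed with the fingertips only.
- The screwdriver's red blob looked smaller in the last images. I took that for a change of shadow from the shut lid, as the side view showed no change there and nothing had touched it. No other bystander showed a change.

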